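Set the tower and hold the bounce panel for the photograph

ROBOT

A 6-joint arm with a two-finger parallel gripper is mounted at the origin on the work surface. World frame = base frame: x ahead of the robot, y to its left, z up, the work surface at z = 0. Lengths are in m, angles in rad, forces in N, time in s.
With the tool pointing down it reaches from about 0.375 to 0.9 m from the base axis. Payload 3.1 kg.
Tool frame: the origin (TCP) lies at the very end of the fingers, on their centre line; the grasp point (between the pads) lies 19 mm behind it; z points along the fingers, y is the line along which they close (so a half turn about z gives the same grasp; the last joint's range is limited). The gripper opens to 85 mm and grips with 20 to 120 N. Pads are 22 mm wide; open, the fingers measure 114 mm over their backs; the gripper's body (76 mm by 85 mm) begins 54 mm behind the grasp point. The pads swing forward as they close: fully open they stand 13 mm farther back than shut.
Start: joints at [1.01, 0.527, 1.433, -0, 1.181, -0.178], TCP at [0.233, 0.58, 0.231] pointing down, gripper open.
Joint ranges: [-3.08, 3.08], [-0.75, 2.2], [0.22, 2.44], [-1.43, 4.57], [0, 2.65], [-2.85, 2.85]. Speed limits (rad/s): [2.79, 2.79, 3.14, 3.14, 3.14, 3.14].

INTERFACE

Orientations are given as a unit quaternion [x, y, z, w].
In Python, from station import manip, vision gives the robot as it stands.
- The arm moves only by the tool drive_tool, never from a script. Its argument "deltas" is a list that holds one entry, the list of rows, each a list of 4 numbers: the shift along the tool's x, y, z in mm, then the turn about the tool's z in rad. A call has 1 to 5 rows; each row is the pose to reach, as a shift and turn from the pose commanded when the call began, along the tool's axes at that moment; what a row does not reach only later rows make up. A row lasts 1/12 s, in which the tool goes at most 41.7 mm and 7.16 degrees, less where a joint would pass 70% of its speed; a pose out of reach is approached as far as the arm can. A call with a gripper value outside its range is refused whole. "jaw" is the finger opening in mm, from 0 to 85.4, set as the call begins (left out, the last holds). The fingers move at their own pace and stop on an object; "force" is the grip in N (left out, the last holds). Time passes only in rows, so rows that repeat a pose let the fingers close. It gives the time, the measured TCP pose, the force, the opening and the grip force at its end, in the units of the state.
- manip.sense(): the state, without advancing time (a new reading comes with each control period).
- vision.snapshot(name): name is "scene" or "top" or "wrist"; returns the picture (480x640x3 uint8, red, green, blue); there is no depth.
- vision.camera_model(name): a dict with "camera_matrix" (3x3 intrinsics, pixels), "rvec" (rotation vector, rad) and "tvec" (3), from world to camera coordinates, as OpenCV has them. Camera axes: x right, y down, z forward; pixel columns grow to the right and rows downward; lengths in m; the calibration is good to about 2 mm. A picture is of the moment at which its call begins: read the wrist's pose just before it. camera_model takes no time and is no camera call; for the wrist camera it gives the pose at the moment of the call.
- manip.sign_off(): hands the job in; it is judged then, once.
The state is a dict: "t": time; "q": joint angles; "qd": joint speeds; "tau": joint torques, N m; "tcp_pos": TCP position; "tool_rot": TCP orientation; "force": force on the tool from outside, world axes, zero at the start; "ft_torque": the same for the moment, N m; "finger_gap": opening from 0.0 (shut) to 1.0 (fully open); "gripper_force": force on a finger pad.
Only numpy, scipy, OpenCV 4.12 (cv2) and the standard library are available. Lean on these libraries where they do the work, as an engineer would, in place of code of your own. Each camera call takes 0.05 s, during which the arm holds its last target. There are 200 camera calls.

TASK

Get the architectural model ready for its photograph: thread the wide wooden podium ring onto the brass core post and then the white tower ring on top of it, both fully home, and leave them there. Then lift the hinged bounce panel, which has an orange grip at its free end, to 55 degrees from flat (in line with the red mark on the quadrant beside it) and keep holding it there, still: it falls shut if let go, so you finish while holding it. Leave the glue bottle, the clear parts tray and the brush where they are.

Things in the scene. Friction and masses are not known exactly. Their poses are not given: they have to be found in the camera images.
- board: Fixed grey baseboard, 10 mm thick, with white blocks (up to 14 mm high) on its margins. Origin at table level, z up; x parallel to the hinge, y from the core post towards the orange grip. It covers x -130..130, y -210..90 mm; post at (0, -140), hinge line at y = -30. A dark wire quadrant (radius 85 mm about the hinge, at x = 118 mm) has a red mark at 55 degrees.
- core_foot (a point): Centre of the foot of the core post, on the board's top face, 10 mm above the table; axes as the board's. The brass post is 18 mm in diameter and 60 mm tall, its last 8 mm tapering to 10 mm. Home means: podium's underside on the board, tower's underside on the podium's top.
- hinge_line (a point): Middle of the hinge axis, 40 mm above the table; its x axis is the hinge axis. With the panel at angle A the grip's centre lies 190 mm away at (0, 190 cos A, 190 sin A) in this frame.
- hinge (a joint): Angle of the bounce panel in rad: 0 lying flat and shut (its start, a stop), growing as the orange grip is lifted about the hinge; 55 degrees is 0.960; upper stop 1.45. Nearly frictionless, no stays: it falls shut.
- reflector: The bounce panel: plywood with a white upper face, 200 mm along the hinge x 140 mm x 6 mm, about 0.25 kg (varies up to a third). Its near edge is 5 mm from the hinge, its far edge 145 mm. Origin on the hinge axis, x along the hinge, y out towards the grip, z the panel's upper side.
- grip (a point): Centre of the orange grip at the panel's free end, 190 mm from the hinge, 40 mm above the bare table when shut: a cylinder 18 mm across, 30 mm long, parallel to the hinge, on a 10 mm wide stem from the panel's edge 45 mm away. Pinch its flat ends from above, fingers closing along the hinge; it can turn between them as the panel swings, so the tool may stay pointing down.
- podium: Wide wooden ring, 60 mm outside diameter, 22 mm bore, 24 mm high, about 60 g, lying flat on the green mat; goes on first. Origin at the centre of its underside, z along its axis.
- tower: Tall white ring, 44 mm outside diameter, 22 mm bore, 40 mm high, about 50 g, standing upright on the green mat; goes on second. Origin at the centre of its underside, z along its axis.
- glue: Bystander: white glue bottle with orange cap, 44 mm diameter, 110 mm tall, standing. Origin at the centre of its underside.
- parts_tray: Bystander: clear open parts tray, 120 x 90 x 35 mm. Origin at the centre of its underside.
- brush: Bystander: flat brush lying on the table. Origin at the middle of its underside.
Mind the look-alikes: they are no part of the job. Of the things like the podium, leave any that is turquoise; of the rest the smaller one is meant. Several things have the shape of the tower; the one meant has the colours described above.

How it is judged:
By the outcome, as a careful person would: the job done as asked, in the order asked, and still so for the second after the job is handed in, while the arm keeps its last pose, push and grip.
It also fails if it takes over 67 s, if anything falls off the work surface, if the arm or the gripper's body presses on something with over 40 N, if the wrist force passes 120 N, or if a joint passes its speed limit or range.

## Working session

There is one attempt and no reset: what is moved stays moved. The work goes in short steps, Python scripts to look and compute and a tool call to move; the robot and the scene stay as the last step left them, time stands still between calls to the robot, and variables do not carry over. Pictures are saved under pics/ and viewed, at most 14 in all, crops included, and the job is handed in when it is done.

Besides the shell and the picture viewer there is one more tool, called after "Request:" as name(argument=value, ...) on one line, values as JSON. drive_tool: Moves the arm, as the interface text tells. Its arguments: {"type":"object","properties":{"deltas":{"type":"array"},"jaw":{"type":"number"},"force":{"type":"number"}},"required":["deltas"]}

```bash
mkdir -p pics; ls
python3 - <<'E'
from station import manip, vision
import cv2
for n in("scene","top"):
    cv2.imwrite(f"pics/{n}0.png",vision.snapshot(n)[:,:,::-1])
    m=vision.camera_model(n);print(n,m)
print(manip.sense())
E
```

```text
pics
scene {'camera_matrix': array([[560.84879723,   0.        , 308.68053963],
       [  0.        , 560.84879723, 245.02303788],
       [  0.        ,   0.        ,   1.        ]]), 'rvec': array([ 2.14898236,  1.43718549, -0.46032465]), 'tvec': array([-0.15984318, -0.3156041 ,  1.59890191])}
top {'camera_matrix': array([[515.35963293,   0.        , 315.40323698],
       [  0.        , 515.35963293, 243.80330437],
       [  0.        ,   0.        ,   1.        ]]), 'rvec': array([ 2.07669149, -2.1510047 ,  0.22612864]), 'tvec': array([0.00811086, 0.45819338, 1.41226459])}
{'t': 0.1, 'q': array([ 1.01051496e+00,  5.28381059e-01,  1.43374274e+00,  8.01064605e-06,
        1.18142082e+00, -1.78493534e-01]), 'qd': array([ 0.00336882, -0.00106684, -0.00400949,  0.00066044, -0.00089142,
       -0.00014732]), 'tau': array([ 6.21543631e-05, -4.43307102e+01, -1.78586340e+01, -1.85208505e-04,
        3.92693561e-03, -2.51048164e-05]), 'tcp_pos': array([0.23248839, 0.57946967, 0.23043665]), 'tool_rot': array([ 1.89738054e-01,  9.81834262e-01, -9.08810477e-04, -3.55825753e-04]), 'force': array([ 0.15893226, -0.36295251,  0.33919696]), 'ft_torque': array([ 0.01818959, -0.02904963,  0.03587982]), 'gripper_force': 0.0, 'finger_gap': 1.0013186772491298}
```

View pics/scene0.png

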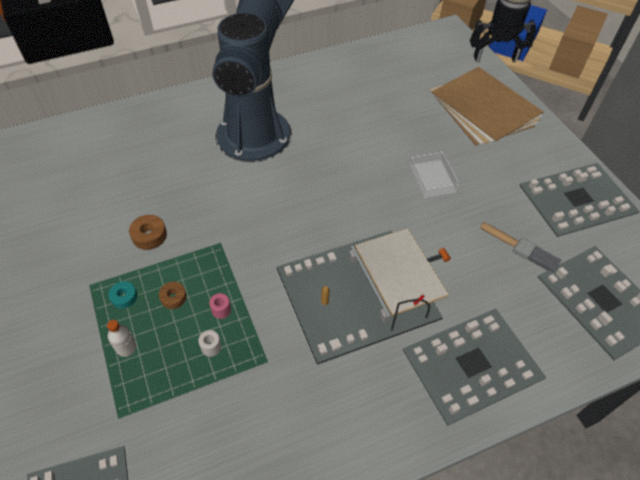

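View pics/top0.png

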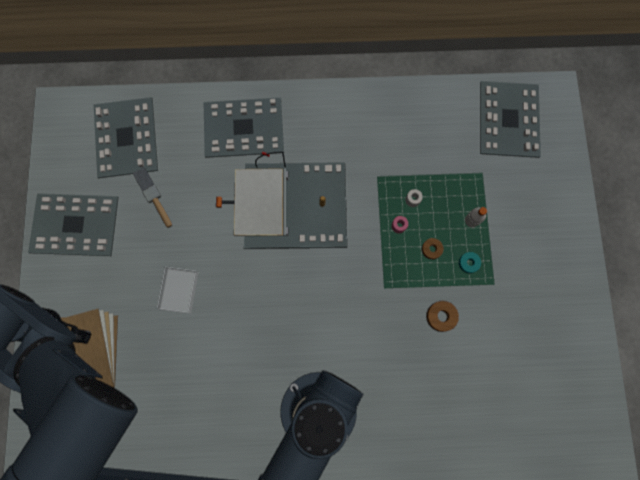

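Podium candidates (scene/top px): small brown (173,295)/(433,248) is the one meant. The large brown (148,231)/(442,316) and the turquoise (122,293)/(470,262) are not. Tower candidates: white (209,343)/(415,196) is meant; pink (220,305)/(400,224) is not, and the white glue bottle is at (122,340)/(475,215). Next I enlarge both views side by side.

Run:
```python
import cv2,numpy as np
t=cv2.imread("pics/top0.png");s=cv2.imread("pics/scene0.png")
a=cv2.resize(t[140:290,200:500],None,fx=2.66,fy=2.66,interpolation=cv2.INTER_CUBIC)
cv2.imwrite("pics/topc.png",a); print(a.shape)
b=cv2.resize(s[230:370,155:455],None,fx=2.66,fy=2.66,interpolation=cv2.INTER_CUBIC)
cv2.imwrite("pics/scenec.png",b)
```

```text
(399, 798, 3)
```

View pics/topc.png

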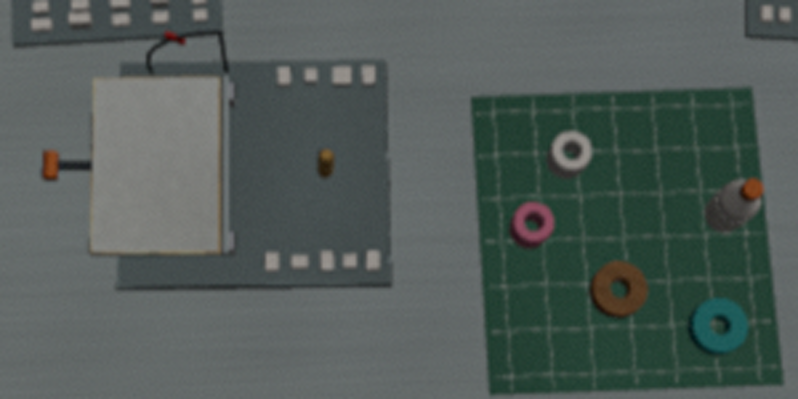

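View pics/scenec.png

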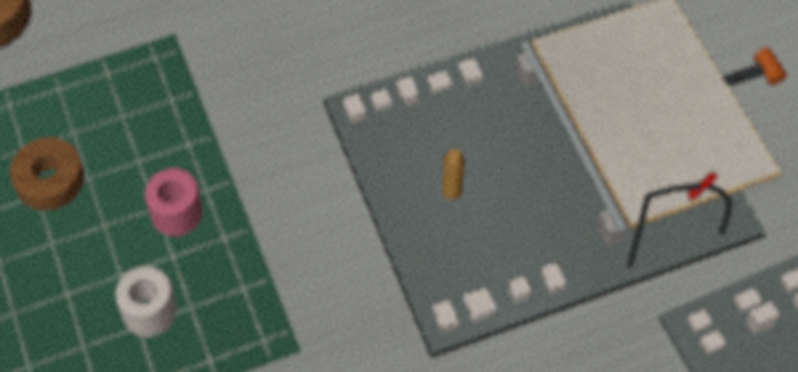

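The crops show the chosen brown ring's bore at topc (620,288)/scenec (47,169) and the white tower's bore at (572,150)/(146,292). The post tip is at (326,153)/(454,154), the grip at (50,165)/(770,66), and the board corners are visible in both.

```bash
cat > h.py <<'E'
import numpy as np,cv2
from scipy.spatial.transform import Rotation as R
from station import manip,vision
def P(m): return m["camera_matrix"]@np.c_[cv2.Rodrigues(m["rvec"])[0],m["tvec"]]
def tri(ma,a,mb,b):
    x=cv2.triangulatePoints(P(ma),P(mb),np.float64(a).reshape(2,1),np.float64(b).reshape(2,1))[:,0];return x[:3]/x[3]
def onplane(m,uv,z):
    Pm=P(m);H=np.c_[Pm[:,0],Pm[:,1],Pm[:,2]*z+Pm[:,3]];w=np.linalg.solve(H,[*uv,1]);return w[:2]/w[2]
def proj(m,p):
    w=P(m)@[*p,1];return w[:2]/w[2]
def todelta(p,yaw=None):
    "shift in tool axes (mm) from the measured pose to world p, tool-z turn to yaw of tool y mod pi"
    s=manip.sense();r=R.from_quat(s["tool_rot"]);d=r.inv().apply(np.array(p)-s["tcp_pos"])*1e3
    t=None
    if yaw is not None:
        y=r.inv().apply([np.cos(yaw),np.sin(yaw),0]);t=(np.arctan2(y[1],y[0])-np.pi/2+np.pi/2)%np.pi-np.pi/2
    return d.round(1),t
E
python3 - <<'E'
from h import *
T=vision.camera_model("top");S=vision.camera_model("scene")
ft=lambda x,y:(200+x/2.66-.3,140+y/2.66-.3)
fs=lambda x,y:(155+x/2.66-.3,230+y/2.66-.3)
for n,a,b in [("podium",(620,288),(47,169)),("tower",(572,150),(146,292)),("posttop",(326,153),(454,154)),("postbase",(325,174),(453,196)),("grip",(50,165),(770,66)),
 ("c0",(387,61),(431,355)),("c1",(391,287),(324,101))]:
    x=tri(T,ft(*a),S,fs(*b));print(n,x.round(4),"reproj err",(proj(T,x)-ft(*a)).round(1),(proj(S,x)-fs(*b)).round(1))
for c in [(121,62),(387,61),(391,287),(117,289)]: print(onplane(T,ft(*c),.01).round(4))
for c in [(324,101),(431,355),(764,235)]: print(onplane(S,fs(*c),.01).round(4))
print(R.from_quat(manip.sense()["tool_rot"]).as_matrix().round(3))
m=vision.camera_model("wrist");Rc=cv2.Rodrigues(m["rvec"])[0];print(-Rc.T@m["tvec"],Rc[2],m["camera_matrix"][0,0])
E
```

```text
podium [ 0.44   -0.3441  0.0215] reproj err [-0.6 -0.1] [-0.6  0. ]
tower [ 0.592  -0.2998  0.0394] reproj err [-0.7 -0.1] [-0.8  0. ]
posttop [ 0.5872 -0.0315  0.0735] reproj err [-0.2 -0.1] [-0.2  0. ]
postbase [ 0.5854 -0.0304  0.001 ] reproj err [-0.5 -0.1] [-0.5  0. ]
grip [0.5935 0.268  0.0429] reproj err [-0.1 -0.1] [-0.2  0. ]
c0 [ 0.7143 -0.1056  0.0065] reproj err [-0.5 -0.1] [-0.6  0.1]
c1 [ 0.4535 -0.0983  0.0029] reproj err [-0.3 -0.1] [-0.4  0. ]
[0.7217 0.1939]
[ 0.7124 -0.1067]
[ 0.4517 -0.0987]
[0.46   0.2001]
[ 0.4583 -0.0988]
[ 0.7161 -0.105 ]
[0.7236 0.1936]
[[-0.928  0.373 -0.001]
 [ 0.373  0.928 -0.002]
 [ 0.    -0.002 -1.   ]]
[0.16981346 0.60584047 0.37261582] [ 0.24976762 -0.10337569 -0.96277183] 398.8824349168912
```

Request:
drive_tool(deltas=[[[-32,-26,0,0.12],[-64,-52,0,0.24],[-96,-78,0,0.36],[-128,-104,0,0.48],[-160,-130,0,0.6]]], jaw=85, force=40)

```text
t: 0.52
tcp_pos: [0.333, 0.398, 0.231]
tool_rot: [0.474, 0.881, -0.0, -0.0]
force: [1.6, 0.4, -0.4]
finger_gap: 0.992
gripper_force: 0.0
```

Request:
drive_tool(deltas=[[[-40,-3,0,0.122],[-80,-6,0,0.244],[-120,-8,0,0.366],[-160,-11,0,0.488],[-200,-14,0,0.61]]])

```text
t: 0.93
tcp_pos: [0.4327, 0.2238, 0.2312]
tool_rot: [0.717, 0.697, -0.0, -0.0]
force: [0.5, 1.0, 0.4]
finger_gap: 0.994
gripper_force: 0.0
```

Request:
drive_tool(deltas=[[[-41,4,0,0],[-82,8,0,0],[-123,12,0,0],[-164,16,0,0],[-205,20,0,0]]])

```text
t: 1.35
tcp_pos: [0.4475, 0.0184, 0.2312]
tool_rot: [0.714, 0.7, -0.0, -0.0]
force: [0.5, -0.9, 0.2]
finger_gap: 0.993
gripper_force: 0.0
```

Request:
drive_tool(deltas=[[[-41,4,0,0],[-82,8,0,0],[-123,12,0,0],[-164,16,0,0],[-205,20,0,0]]])

```text
t: 1.77
tcp_pos: [0.4632, -0.187, 0.2311]
tool_rot: [0.715, 0.699, 0.0, -0.0]
force: [2.5, 0.9, -0.1]
finger_gap: 0.995
gripper_force: 0.0
```

Run:
```python
from h import *
m=vision.camera_model("wrist");im=vision.snapshot("wrist");cv2.imwrite("pics/w1.png",im[:,:,::-1]);np.save("w1.npy",m,allow_pickle=True)
for p in [(.44,-.344,.024),(.592,-.30,.04),(.587,-.031,.07)]:print(proj(m,p).round())
s=manip.sense();print(s["t"],s["tcp_pos"])
print(todelta((.443,-.344,.15),-.027))
```

```text
[307. 363.]
[469. 328.]
[506. -11.]
1.8167 [ 0.46584755 -0.19580541  0.23164179]
(array([-148. ,  -19.4,   82.8]), np.float64(0.0017179560298170582))
```

View pics/w1.png

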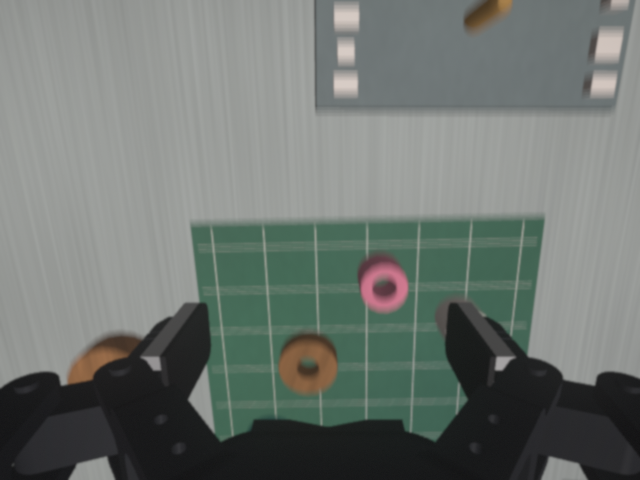

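Wrist view: the small brown ring's bore is at (309,365), predicted (307,363), and pink is at (385,287). The post is at (503,5), though that frame was slightly in motion. The arm moves to hover above the brown ring.

Request:
drive_tool(deltas=[[[-38,-5,20,0],[-75,-10,40,0],[-112,-15,62,0],[-148,-21,82,0],[-148,-21,82,0]]])

```text
t: 2.23
tcp_pos: [0.438, -0.3376, 0.1459]
tool_rot: [0.716, 0.698, -0.001, -0.001]
force: [0.0, 0.4, 0.1]
finger_gap: 0.993
gripper_force: 0.0
```

Request:
drive_tool(deltas=[[[0,0,0,0]]])

```text
t: 2.32
tcp_pos: [0.4384, -0.3339, 0.1474]
tool_rot: [0.716, 0.698, 0.0, -0.002]
force: [-0.1, 1.3, 0.1]
finger_gap: 0.996
gripper_force: 0.0
```

Run:
```python
from h import *
s=manip.sense();m=vision.camera_model("wrist");im=vision.snapshot("wrist");cv2.imwrite("pics/w2.png",im[:,:,::-1]);np.save("w2.npy",m,allow_pickle=True)
print(s["t"],s["tcp_pos"],proj(m,(.44,-.344,.024)),proj(m,s["tcp_pos"]))
hsv=cv2.cvtColor(im,cv2.COLOR_RGB2HSV)
msk=cv2.inRange(hsv,(5,100,60),(22,255,255));n,l,st,c=cv2.connectedComponentsWithStats(msk)
for i in range(1,n):
    if st[i,4]>300:print(st[i],c[i].round(1), onplane(m,c[i],.012))
```

```text
2.3167 [ 0.43843375 -0.3338575   0.14744488] [329.59263052 246.15180309] [325.7756435  311.40561643]
[ 288  203   84   84 4943] [329.5 244.9] [ 0.43989664 -0.34661272]
[    0   208   129   121 12255] [ 58.9 267.6] [ 0.23962742 -0.35908881]
```

View pics/w2.png

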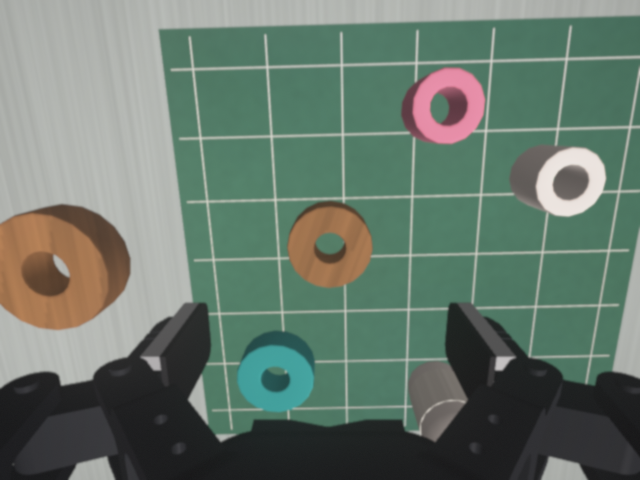

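Close check: the brown ring (330,246) has the right size, with turquoise at (276,378), the big brown ring at (50,265), white tower top at (571,181) and pink at (447,105) around it. The choice is confirmed, so I descend.

Request:
drive_tool(deltas=[[[-8,1,35,0],[-8,1,70,0],[-8,1,95,0],[-8,1,95,0],[-8,1,95,0]]])

```text
t: 2.78
tcp_pos: [0.4405, -0.3384, 0.0543]
tool_rot: [0.714, 0.7, 0.0, -0.001]
force: [-0.0, 0.6, 0.2]
finger_gap: 0.999
gripper_force: 0.0
```

Run:
```python
from h import *
s=manip.sense();print(s["t"],s["tcp_pos"],s["qd"].round(3))
print(todelta((.44,-.344,.0),-.027))
m=np.load("w2.npy",allow_pickle=True).item();T=vision.camera_model("top")
print("tower",onplane(m,(571,181),.04),tri(m,(571,181),T,(200+572/2.66-.3,140+150/2.66-.3)))
print("pod",onplane(m,(330,246),.024),tri(m,(330,246),T,(200+620/2.66-.3,140+288/2.66-.3)))
```

```text
2.7833 [ 0.44050122 -0.33844415  0.05432257] [-0.005 -0.045 -0.034 -0.002 -0.005 -0.002]
(array([-5.7, -0.3, 54.3]), np.float64(0.00796033506414262))
tower [ 0.59159254 -0.30062039] [ 0.59075902 -0.30090822  0.04172821]
pod [ 0.44028564 -0.34389703] [ 0.44041385 -0.34657192  0.01697948]
```

Request:
drive_tool(deltas=[[[-6,0,25,0],[-6,0,45,0],[-6,0,53,0],[-6,0,53,0]]])

```text
t: 3.12
tcp_pos: [0.4406, -0.3459, 0.0018]
tool_rot: [0.714, 0.7, 0.0, -0.0]
force: [-0.6, -0.6, 0.7]
finger_gap: 0.992
gripper_force: 0.0
```

Request:
drive_tool(deltas=[[[0,0,0,0],[0,0,0,0],[0,0,0,0],[0,0,0,0],[0,0,0,0]]], jaw=40, force=40)

```text
t: 3.53
tcp_pos: [0.4412, -0.3471, 0.0037]
tool_rot: [0.714, 0.7, -0.0, 0.001]
force: [-0.2, 1.2, 6.2]
finger_gap: 0.691
gripper_force: 41.7
```

Request:
drive_tool(deltas=[[[0,0,-20,0],[0,0,-55,0],[10,10,-95,0],[45,20,-115,0],[85,36,-120,0]]])

```text
t: 3.95
tcp_pos: [0.4799, -0.2675, 0.1268]
tool_rot: [0.716, 0.698, 0.0, 0.006]
force: [0.8, 0.4, -0.2]
finger_gap: 0.694
gripper_force: 43.3
```

Request:
drive_tool(deltas=[[[38,18,0,0],[76,36,0,0],[110,54,0,0],[140,78,0,0],[155,101,0,0]]])

```text
t: 4.37
tcp_pos: [0.5816, -0.1071, 0.1226]
tool_rot: [0.714, 0.701, 0.0, -0.0]
force: [-0.5, -0.6, -0.3]
finger_gap: 0.691
gripper_force: 43.3
```

Request:
drive_tool(deltas=[[[0,0,0,0],[0,0,0,0],[0,0,0,0]]])

```text
t: 4.62
tcp_pos: [0.581, -0.1114, 0.1217]
tool_rot: [0.714, 0.7, -0.0, 0.0]
force: [-1.0, -0.5, -1.2]
finger_gap: 0.689
gripper_force: 43.3
```

Run:
```python
from h import *
s=manip.sense();m=vision.camera_model("wrist");im=vision.snapshot("wrist");cv2.imwrite("pics/w3.png",im[:,:,::-1]);np.save("w3.npy",m,allow_pickle=True)
T=vision.camera_model("top")
print(s["t"],s["tcp_pos"],s["finger_gap"],proj(m,s["tcp_pos"]+[0,0,.024]))
print([proj(m,(.587,-.031,z)).round() for z in(.01,.07)])
```

```text
4.6167 [ 0.58100901 -0.11144555  0.12173335] 0.6892661412553648 [325.4755245  343.58051676]
[array([334., 108.]), array([335., 101.])]
```

View pics/w3.png

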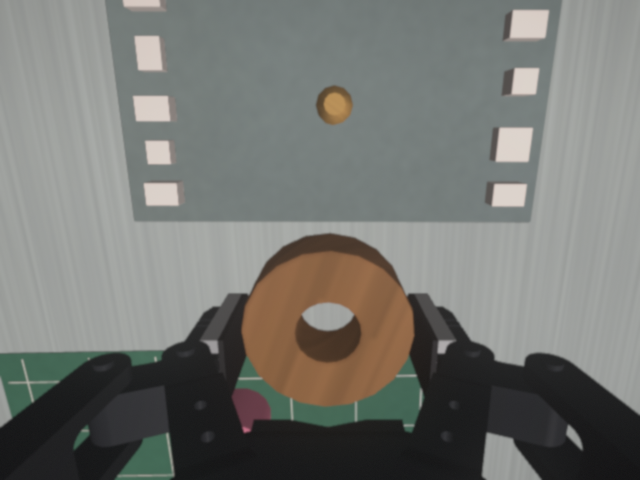

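Wrist view: the held podium's bore centre is at (329,331) and the post's tip at (336,104), near the prediction (335,101). The ring sits a few mm toward +y of the tool.

Run:
```python
from h import *
s=manip.sense();m=np.load("w3.npy",allow_pickle=True).item()
tcp=np.array([.5810,-.1114,.1217])
for z in (.020,.024):print("ring-tcp",onplane(m,(329,331.5),tcp[2]+z)-tcp[:2])
print("post",onplane(m,(336,103.5),.07), tri(m,(336,103.5),vision.camera_model("top"),(200+326/2.66-.3,140+153/2.66-.3)))
print(s["tcp_pos"])
```

```text
ring-tcp [0.00123824 0.00217767]
ring-tcp [0.00126925 0.0043703 ]
post [ 0.58726122 -0.03189657] [ 0.58721387 -0.03200582  0.07294486]
[ 0.58060851 -0.11188282  0.12152504]
```

Request:
drive_tool(deltas=[[[35,2,10,0],[65,3,25,0],[77,3,38,0],[77,3,38,0],[77,3,38,0]]])

```text
t: 5.08
tcp_pos: [0.5849, -0.0351, 0.0827]
tool_rot: [0.715, 0.7, -0.001, -0.001]
force: [0.5, -0.1, 0.0]
finger_gap: 0.694
gripper_force: 43.3
```

Request:
drive_tool(deltas=[[[0,0,0,0]]])

```text
t: 5.17
tcp_pos: [0.5863, -0.0362, 0.0837]
tool_rot: [0.715, 0.699, 0.0, 0.001]
force: [-0.2, -0.4, -0.4]
finger_gap: 0.691
gripper_force: 43.4
```

Run:
```python
from h import *
s=manip.sense();print(s["t"],s["tcp_pos"],s["force"]);print(todelta((.5861,-.035,.05)))
m=vision.camera_model("wrist");im=vision.snapshot("wrist");cv2.imwrite("pics/w4.png",cv2.resize(im[180:420,160:480,::-1],None,fx=1.6,fy=1.6));print(proj(m,(.5872,-.032,.07)))
```

```text
5.1667 [ 0.58634787 -0.03620343  0.08367945] [-0.23206366 -0.36294588 -0.36455931]
(array([ 1.2, -0.3, 33.7]), None)
[327.63420286 287.69789172]
```

View pics/w4.png

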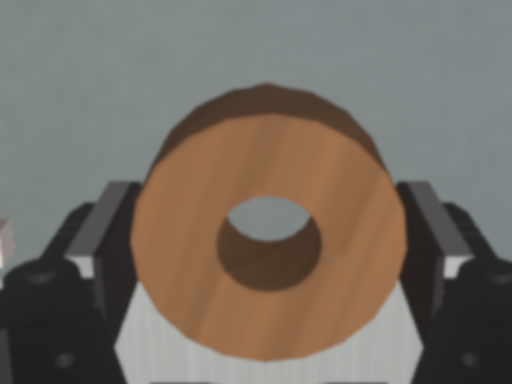

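The bore (crop (269,243)) lines up in x with the hidden post tip (expected crop x 268), so I lower it gently.

Request:
drive_tool(deltas=[[[1,0,10,0],[1,0,20,0],[1,0,28,0],[1,0,34,0]]])

```text
t: 5.55
tcp_pos: [0.5854, -0.0339, 0.0476]
tool_rot: [0.715, 0.699, -0.0, -0.001]
force: [-0.1, -0.2, -0.9]
finger_gap: 0.692
gripper_force: 43.4
```

Request:
drive_tool(deltas=[[[0,0,12,0],[0,0,24,0],[0,0,31,0],[0,0,34,0],[0,0,35,0]]])

```text
t: 5.97
tcp_pos: [0.5849, -0.0332, 0.0138]
tool_rot: [0.714, 0.7, -0.001, -0.001]
force: [-4.9, -0.5, 9.0]
finger_gap: 0.691
gripper_force: 44.2
```

Request:
drive_tool(deltas=[[[0,0,0,0],[0,0,0,0],[0,0,0,0],[0,0,-10,0],[0,0,-45,0]]], jaw=85)

```text
t: 6.38
tcp_pos: [0.5827, -0.0328, 0.0556]
tool_rot: [0.715, 0.7, -0.003, -0.004]
force: [-0.2, -1.0, -0.7]
finger_gap: 0.994
gripper_force: 0.0
```

Request:
drive_tool(deltas=[[[0,0,-40,0],[-20,1,-70,0],[-60,3,-75,0],[-100,6,-75,0],[-140,8,-75,0]]])

```text
t: 6.8
tcp_pos: [0.5922, -0.175, 0.1367]
tool_rot: [0.714, 0.7, 0.001, 0.002]
force: [0.5, 0.1, -0.3]
finger_gap: 0.998
gripper_force: 0.0
```

Request:
drive_tool(deltas=[[[-35,2,0,0],[-70,4,0,0],[-110,5,0,0],[-127,6,0,0],[-127,6,0,0]]], jaw=66)

```text
t: 7.22
tcp_pos: [0.5949, -0.3062, 0.135]
tool_rot: [0.716, 0.698, -0.0, 0.002]
force: [0.7, -0.0, 0.2]
finger_gap: 0.772
gripper_force: 0.0
```

Request:
drive_tool(deltas=[[[0,0,0,0],[0,0,0,0]]])

```text
t: 7.38
tcp_pos: [0.5941, -0.2992, 0.1341]
tool_rot: [0.714, 0.7, 0.0, -0.001]
force: [0.3, 0.8, 0.1]
finger_gap: 0.774
gripper_force: 0.0
```

Run:
```python
from h import *
s=manip.sense();m=vision.camera_model("wrist");im=vision.snapshot("wrist");cv2.imwrite("pics/w5.png",im[:,:,::-1]);np.save("w5.npy",m,allow_pickle=True)
print(s["t"],s["tcp_pos"],s["finger_gap"],proj(m,(.5915,-.3005,.04)));print(todelta((.5915,-.3005,.012),-.027))
t=vision.snapshot("top");sc=vision.snapshot("scene")
a=cv2.resize(im,(533,400));b=cv2.resize(t[165:225,290:350],(267,267),interpolation=cv2.INTER_CUBIC);c=cv2.resize(sc[265:325,295:355],(267,267),interpolation=cv2.INTER_CUBIC)
o=np.zeros((534,800,3),np.uint8);o[:400,:533]=a;o[:267,533:]=b;o[267:,533:]=c;cv2.imwrite("pics/m5.png",o[:,:,::-1])
```

```text
7.3833 [ 0.59410462 -0.29919818  0.13410046] 0.7736170597242792 [322.46006861 245.99313289]
(array([ -2. ,  -2.5, 122.1]), np.float64(0.007431726921664161))
```

View pics/m5.png

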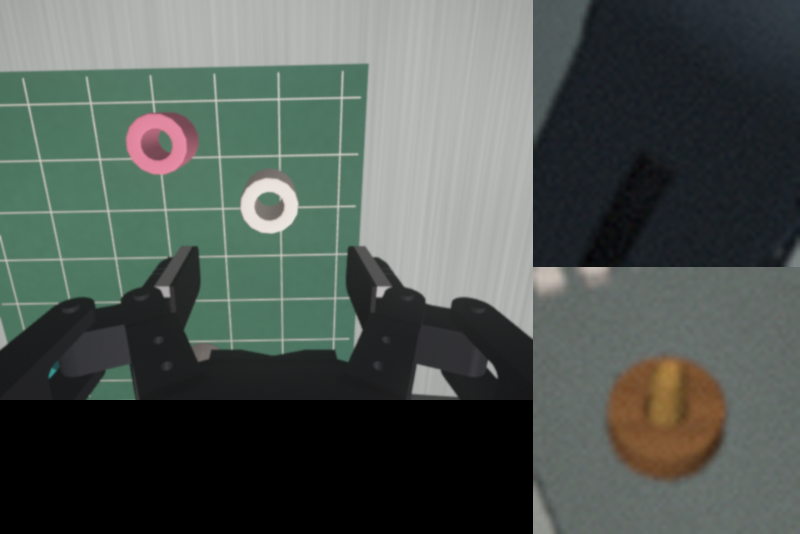

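Podium is seated flat on the board with the post through it (scene inset). White tower's top centre is at (324,246), predicted (322,246), with pink at (195,172) clear. Descending over the tower.

Request:
drive_tool(deltas=[[[-1,-1,38,0],[-2,-2,75,0],[-2,-2,100,0],[-2,-2,118,0],[-2,-2,125,0]]])

```text
t: 7.95
tcp_pos: [0.5908, -0.2998, 0.0058]
tool_rot: [0.714, 0.7, -0.0, -0.003]
force: [0.4, 0.1, -0.2]
finger_gap: 0.772
gripper_force: 0.0
```

Request:
drive_tool(deltas=[[[0,0,0,0],[0,0,0,0]]])

```text
t: 8.12
tcp_pos: [0.5931, -0.3022, 0.0096]
tool_rot: [0.714, 0.7, 0.0, 0.0]
force: [0.5, -0.3, 0.3]
finger_gap: 0.773
gripper_force: 0.0
```

Request:
drive_tool(deltas=[[[1,-1,0,0],[1,-1,0,0],[1,-1,0,0],[1,-1,0,0],[1,-1,0,0]]], jaw=30)

```text
t: 8.53
tcp_pos: [0.5926, -0.3023, 0.0112]
tool_rot: [0.715, 0.7, 0.0, 0.002]
force: [-0.8, 0.4, 7.2]
finger_gap: 0.494
gripper_force: 41.8
```

Request:
drive_tool(deltas=[[[0,0,-25,0],[0,0,-65,0],[5,0,-105,0],[35,0,-125,0],[75,-2,-130,0]]])

```text
t: 8.95
tcp_pos: [0.5949, -0.2312, 0.145]
tool_rot: [0.716, 0.698, 0.001, 0.007]
force: [1.5, 1.8, -0.7]
finger_gap: 0.494
gripper_force: 41.1
```

Request:
drive_tool(deltas=[[[38,-2,0,0],[76,-4,0,0],[100,-6,0,0],[105,-10,0,0],[105,-10,0,0]]])

```text
t: 9.37
tcp_pos: [0.5822, -0.1194, 0.1393]
tool_rot: [0.713, 0.701, -0.0, -0.001]
force: [-0.9, 0.0, -0.4]
finger_gap: 0.491
gripper_force: 41.1
```

Request:
drive_tool(deltas=[[[0,0,0,0],[0,0,0,0],[0,0,0,0]]])

```text
t: 9.62
tcp_pos: [0.5838, -0.1233, 0.1391]
tool_rot: [0.715, 0.699, 0.0, 0.001]
force: [-0.9, -0.3, -0.9]
finger_gap: 0.497
gripper_force: 41.1
```

Run:
```python
from h import *
s=manip.sense();m=vision.camera_model("wrist");im=vision.snapshot("wrist");cv2.imwrite("pics/w6.png",im[:,:,::-1]);np.save("w6.npy",m,allow_pickle=True)
print(s["t"],s["tcp_pos"],s["finger_gap"],[proj(m,s["tcp_pos"]+[0,0,z]) for z in(.03,.032)],proj(m,(.5872,-.032,.07)))
```

```text
9.6167 [ 0.5838169  -0.12332222  0.13910465] 0.4971191928021063 [array([325.42759787, 353.44655494]), array([325.40028986, 356.93944798])] [328.48858712  80.46009582]
```

View pics/w6.png

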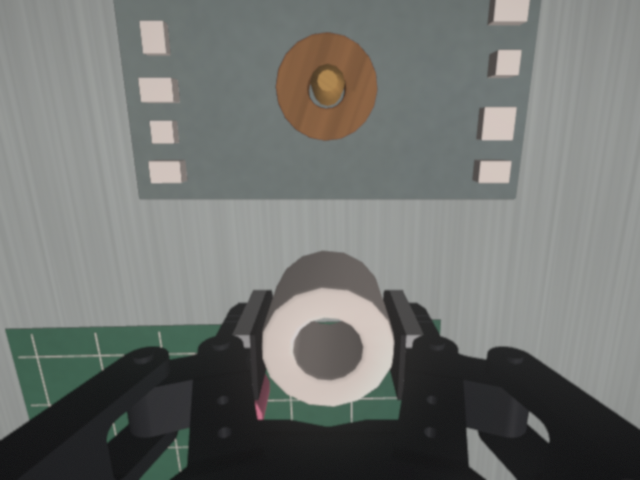

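Held tower's bore is at (328,349) and the post tip at (328,79) above the seated podium. Offsets of about 1 mm are accounted for in the next move.

Request:
drive_tool(deltas=[[[35,0,10,0],[70,0,28,0],[88,0,42,0],[90,0,44,0],[90,0,44,0]]])

```text
t: 10.08
tcp_pos: [0.5846, -0.0312, 0.0939]
tool_rot: [0.714, 0.7, -0.001, -0.001]
force: [0.2, -0.4, -1.1]
finger_gap: 0.491
gripper_force: 41.1
```

Request:
drive_tool(deltas=[[[0,0,0,0],[0,0,0,0]]])

```text
t: 10.25
tcp_pos: [0.5864, -0.0333, 0.0958]
tool_rot: [0.715, 0.699, 0.0, 0.001]
force: [0.3, 0.2, -1.6]
finger_gap: 0.495
gripper_force: 41.1
```

Run:
```python
from h import *
s=manip.sense();print(s["t"],s["tcp_pos"],s["force"]);print(todelta((.5862,-.0335,.0445)))
```

```text
10.25 [ 0.58637717 -0.03328708  0.09582384] [ 0.33501827  0.19619232 -1.63674937]
(array([-0.2, -0.3, 51.3]), None)
```

Request:
drive_tool(deltas=[[[0,0,8,0],[0,0,18,0],[0,0,28,0],[0,0,36,0]]])

```text
t: 10.58
tcp_pos: [0.5846, -0.032, 0.0577]
tool_rot: [0.715, 0.699, -0.0, -0.001]
force: [0.1, -0.2, -0.6]
finger_gap: 0.493
gripper_force: 41.1
```

Request:
drive_tool(deltas=[[[0,0,6,0],[0,0,11,0],[0,0,14,0],[0,0,16,0],[0,0,17,0]]])

```text
t: 11.0
tcp_pos: [0.5846, -0.0314, 0.045]
tool_rot: [0.714, 0.7, -0.0, -0.0]
force: [-9.4, 0.0, 28.1]
finger_gap: 0.493
gripper_force: 44.2
```

Request:
drive_tool(deltas=[[[0,0,-2,0],[0,0,-2,0],[0,0,-2,0],[0,0,-10,0],[0,0,-45,0]]], jaw=85)

```text
t: 11.42
tcp_pos: [0.5813, -0.0307, 0.0827]
tool_rot: [0.715, 0.7, -0.003, -0.005]
force: [0.4, -0.4, -0.9]
finger_gap: 0.994
gripper_force: 0.0
```

Request:
drive_tool(deltas=[[[5,0,-40,0],[30,0,-60,0],[65,0,-70,0],[105,1,-70,0],[145,1,-70,0]]])

```text
t: 11.83
tcp_pos: [0.5902, 0.1143, 0.1587]
tool_rot: [0.715, 0.699, 0.001, 0.001]
force: [0.9, -0.3, -0.8]
finger_gap: 0.994
gripper_force: 0.0
```

Request:
drive_tool(deltas=[[[40,0,0,0],[80,1,0,0],[115,1,0,0],[135,1,0,0],[135,1,0,0]]])

```text
t: 12.25
tcp_pos: [0.5925, 0.2532, 0.1571]
tool_rot: [0.713, 0.701, 0.001, -0.0]
force: [0.3, -1.0, -0.5]
finger_gap: 0.998
gripper_force: 0.0
```

Request:
drive_tool(deltas=[[[0,0,0,0],[0,0,0,0]]])

```text
t: 12.42
tcp_pos: [0.5928, 0.2477, 0.1569]
tool_rot: [0.714, 0.7, -0.001, -0.0]
force: [-0.5, -0.3, -0.2]
finger_gap: 0.999
gripper_force: 0.0
```

Run:
```python
from h import *
s=manip.sense();m=vision.camera_model("wrist");im=vision.snapshot("wrist");np.save("w7.npy",m,allow_pickle=True)
print(s["t"],s["tcp_pos"],proj(m,(.5945,.268,.04)));print(todelta((.5945,.268,.021),-.027))
sc=vision.snapshot("scene");t=vision.snapshot("top")
a=cv2.resize(im,(533,400));b=cv2.resize(t[165:225,290:350],(267,267),interpolation=cv2.INTER_CUBIC);c=cv2.resize(sc[265:325,295:355],(267,267),interpolation=cv2.INTER_CUBIC)
o=np.zeros((534,800,3),np.uint8);o[:400,:533]=a;o[:267,533:]=b;o[267:,533:]=c;cv2.imwrite("pics/m7.png",o[:,:,::-1])
hsv=cv2.cvtColor(im,cv2.COLOR_RGB2HSV)
n,l,st,c=cv2.connectedComponentsWithStats(cv2.inRange(hsv,(3,150,80),(16,255,255)))
for i in range(1,n):
    if st[i,4]>150:print(st[i],c[i].round(1), onplane(m,c[i],.045))
```

```text
12.4167 [0.59279552 0.24774972 0.1568574 ] [328.55307855 204.21005648]
(array([ 20.9,   1.1, 135.9]), np.float64(0.004982458632037501))
[305 195  44  22 912] [326.4 206. ] [0.59307553 0.26778705]
```

View pics/m7.png

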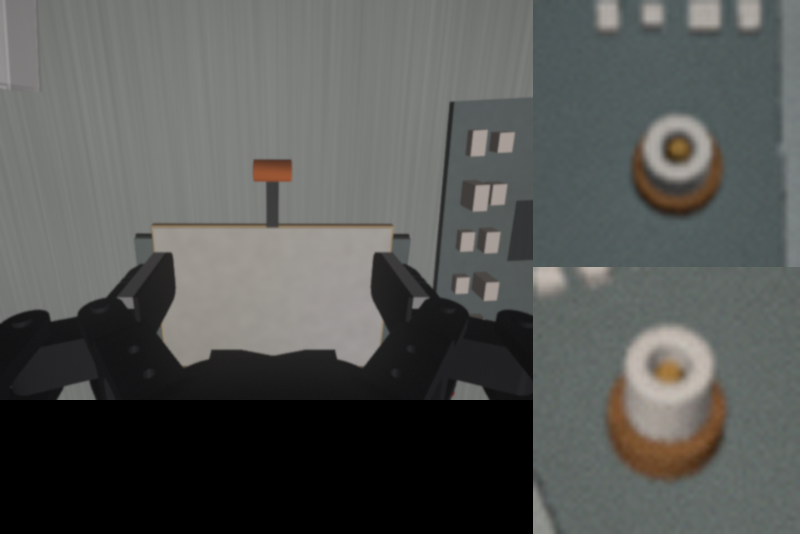

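Both rings are seated: the scene inset shows the tower flush on the podium and the post tip in the bore. The orange grip is at (326,206), world (0.593, 0.268). Next I pinch it.

Request:
drive_tool(deltas=[[[20,0,20,0],[20,0,60,0],[20,0,95,0],[20,0,120,0],[20,0,135,0]]], jaw=70)

```text
t: 12.98
tcp_pos: [0.5916, 0.2664, 0.0186]
tool_rot: [0.715, 0.699, -0.003, -0.001]
force: [-0.2, -0.1, 0.1]
finger_gap: 0.82
gripper_force: 0.0
```

Request:
drive_tool(deltas=[[[0,0,0,0],[0,0,0,0],[0,0,0,0]]])

```text
t: 13.23
tcp_pos: [0.5948, 0.2679, 0.0233]
tool_rot: [0.715, 0.699, 0.001, 0.001]
force: [0.6, 0.3, 0.7]
finger_gap: 0.822
gripper_force: 0.0
```

Request:
drive_tool(deltas=[[[0,0,0,0],[0,0,0,0],[0,0,0,0],[0,0,0,0],[0,0,0,0]]], jaw=15, force=35)

```text
t: 13.65
tcp_pos: [0.5927, 0.2685, 0.0236]
tool_rot: [0.714, 0.7, -0.0, -0.0]
force: [-2.8, -0.4, 5.2]
finger_gap: 0.345
gripper_force: 34.7
```

Request:
drive_tool(deltas=[[[0,0,0,0]]])

```text
t: 13.73
tcp_pos: [0.5927, 0.2685, 0.0236]
tool_rot: [0.714, 0.7, -0.0, -0.0]
force: [-3.5, -0.2, 5.7]
finger_gap: 0.346
gripper_force: 34.7
```

Run:
```python
from h import *
s=manip.sense();print(s["t"],s["tcp_pos"],s["finger_gap"],s["force"])
for a in np.radians([6,12,18,24,30,36,42,48,53,55]):print(np.degrees(a).round(),(190*(np.cos(a)-1)).round(1),(-190*np.sin(a)).round(1))
```

```text
13.7333 [0.59267272 0.26851283 0.02360395] 0.34564465373109815 [-3.54259416 -0.22434802  5.74541318]
6.0 -1.0 -19.9
12.0 -4.2 -39.5
18.0 -9.3 -58.7
24.0 -16.4 -77.3
30.0 -25.5 -95.0
36.0 -36.3 -111.7
42.0 -48.8 -127.1
48.0 -62.9 -141.2
53.0 -75.7 -151.7
55.0 -81.0 -155.6
```

Request:
drive_tool(deltas=[[[-0.7,0,-16.6,0],[-2.9,0,-33,0],[-6.5,0,-49.2,0],[-11.5,0,-65,0],[-16.4,0,-77.3,0]]])

```text
t: 14.15
tcp_pos: [0.5922, 0.2516, 0.1002]
tool_rot: [0.714, 0.7, -0.001, -0.0]
force: [-0.1, -1.4, -3.3]
finger_gap: 0.341
gripper_force: 34.8
```

Request:
drive_tool(deltas=[[[-7.4,0,-14.8,0],[-16.1,0,-28.9,0],[-25.9,0,-42.3,0],[-36.9,0,-54.7,0],[-46.5,0,-63.9,0]]])

```text
t: 14.57
tcp_pos: [0.5912, 0.2044, 0.1646]
tool_rot: [0.715, 0.699, -0.001, -0.001]
force: [-3.3, 0.7, -3.2]
finger_gap: 0.346
gripper_force: 34.9
```

Request:
drive_tool(deltas=[[[-5,0,-4.3,0],[-10.1,0,-8.5,0],[-14.1,0,-11.5,0],[-18.1,0,-14.4,0],[-18.1,0,-14.4,0]]])

```text
t: 14.98
tcp_pos: [0.5908, 0.1873, 0.178]
tool_rot: [0.715, 0.699, -0.0, -0.001]
force: [-4.2, 2.5, -0.3]
finger_gap: 0.341
gripper_force: 35.3
```

Request:
drive_tool(deltas=[[[0,0,0,0],[0,0,0,0],[0,0,0,0],[0,0,0,0],[0,0,0,0]]])

```text
t: 15.4
tcp_pos: [0.5908, 0.1879, 0.1776]
tool_rot: [0.715, 0.7, -0.0, -0.001]
force: [-4.3, 2.2, 0.8]
finger_gap: 0.344
gripper_force: 35.3
```

Run:
```python
from h import *
s=manip.sense();print(s["t"],s["tcp_pos"],s["finger_gap"],s["force"])
m=vision.camera_model("wrist");im=vision.snapshot("wrist")
sc=vision.snapshot("scene");S=vision.camera_model("scene")
# predicted geometry at 55 deg: grip, panel far corner (+x), red mark
O=np.array([.5865,-.0315,0]);X=np.array([.9996,-.028,0]);Y=np.array([.028,.9996,0]);H=O+.11*Y+[0,0,.04]
for A in(52,55,58):
    c,n=np.cos(np.radians(A)),np.sin(np.radians(A))
    q=lambda x,r:H+x*X+r*c*Y+[0,0,r*n]
    print(A,[proj(S,p).round(1) for p in(q(0,.19),q(.1,.145),q(-.1,.145),q(.1,.005),q(.118,.085))],q(0,.19).round(4))
a=cv2.resize(im,(266,200));b=cv2.resize(sc[180:360,290:480],(534,506),interpolation=cv2.INTER_CUBIC)
o=np.zeros((506,800,3),np.uint8);o[:,:534]=b;o[:200,534:]=a;cv2.imwrite("pics/m8.png",o[:,:,::-1])
```

```text
15.4 [0.59082177 0.18791599 0.17756142] 0.34361662274962695 [-4.33877156  2.24934605  0.762069  ]
52 [array([427.5, 225.2]), array([435.5, 276.2]), array([392.4, 205.1]), array([390.6, 315.7]), array([419.6, 300.7])] [0.5929 0.1954 0.1897]
55 [array([424.5, 224.5]), array([433.3, 275.9]), array([390.2, 204.6]), array([390.5, 315.7]), array([418.3, 300.6])] [0.5926 0.1874 0.1956]
58 [array([421.4, 224. ]), array([430.8, 275.7]), array([387.8, 204.1]), array([390.4, 315.7]), array([416.8, 300.6])] [0.5924 0.1791 0.2011]
```

View pics/m8.png

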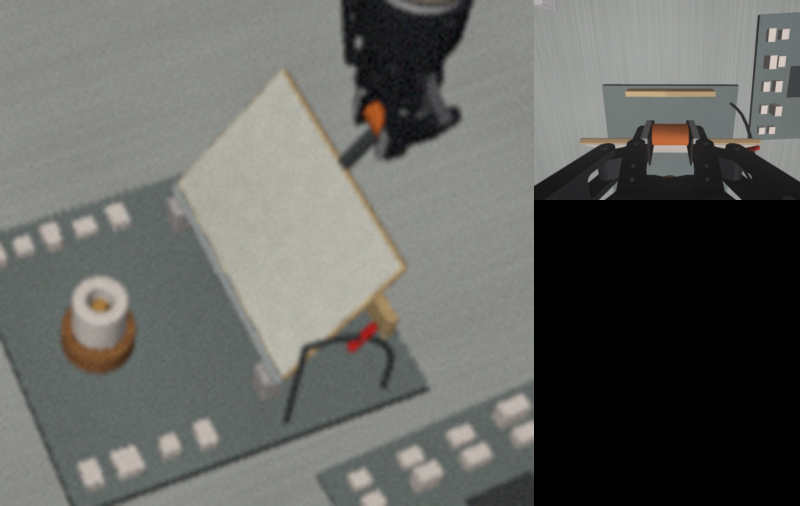

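The final view shows the panel corner at px (434,274) and the red mark at (419,300), which both fit 55°. The TCP arc gives 54.9°, the rings are still home and the arm is still, so I hand it in.

```bash
python3 -c "
from station import manip
s=manip.sense();print(s['tcp_pos'],abs(s['qd']).max());print(manip.sign_off())"
```

```text
[0.59082341 0.18795997 0.17752851] 0.0016825233892678881
the job is handed in; nothing more can be done
None
```

The job is handed in at about 15.5 s of robot time: podium and then tower are fully home on the post, and the bounce panel is held still at about 55° (54.9° from the tool's motion, and in line with the red mark in the camera view).

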